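# Dock the handheld meter and lock it in

### The arm

A 6-joint arm with a two-finger parallel gripper is mounted at the origin on a cart in front of the work surface, level with it; the furniture and walls round the work are solid. World frame = base frame: x ahead of the robot, y to its left, z up, the work surface at z = 0. Lengths are in mm, angles in rad, forces in N, time in s.
With the tool pointing down it reaches from about 275 to 825 mm from the base axis. Payload 5.2 kg.
Tool frame: the origin (TCP) lies midway between the tips of the shut fingers; the grasp point (between the pads) lies 19 mm behind it (ctrl.tcp_to_grasp is the distance from the TCP to the grasp point, in mm); x points along the fingers, y is the direction in which the jaws open and shut, and the axes are right-handed (so a half turn about x gives the same grasp; the last joint's range is limited). The gripper opens to 93 mm and grips with 3 to 60 N. Pads are 15 mm wide; open, the fingers measure 128 mm over their backs; the gripper's body (75 mm by 188 mm) begins 65 mm behind the grasp point.
Start: joints at [1.116, 0.259, 1.535, -0, 1.348, -0.203], TCP at [137.009, 532.667, 218.653] pointing down, gripper open.
Joint ranges: [-3.14, 3.14], [-0.91, 2.08], [0.19, 2.58], [-1.22, 4.36], [0.22, 2.71], [-3.12, 3.12]. Speed limits (rad/s): [2.57, 2.57, 3.14, 3.14, 3.14, 3.14].

### API

Orientations are given as a unit quaternion [w, x, y, z].
In Python, from bench import ctrl, eyes, job gives the robot as it stands.
- The arm moves only by the tool move_arm, never from a script. Its argument "series" is a list of rows, each a list of 4 numbers: the shift along the tool's x, y, z in mm, then the turn about the tool's x in degrees. In form: [[x, y, z, yaw], ...]. A call has 1 to 8 rows; each row is the pose to reach, as a shift and turn from the pose commanded when the call began, along the tool's axes at that moment; what a row does not reach only later rows make up. A row lasts 1/10 s, in which the tool goes at most 50 mm and 8.59 degrees, less where a joint would pass 70% of its speed; a pose out of reach is approached as far as the arm can. A call with a gripper value outside its range is refused whole. "claw" is the finger opening in mm, from 0 to 93, set as the call begins (left out, the last holds). The fingers move at their own pace and stop on an object; "squeeze" is the grip in N (left out, the last holds). Time passes only in rows, so rows that repeat a pose let the fingers close. It gives the time, the measured TCP pose, the force and the opening at its end, in the units of the state.
- ctrl.observe(): the state, without advancing time (a new reading comes with each control period).
- eyes.capture(name): name is "scene" or "top"; returns a dict with "frame" (420x560x3 uint8, blue, green, red), "K" (3x3 intrinsics, pixels), "view" (4x4, takes a point from world to camera coordinates). Camera axes: x right, y down, z forward; pixel columns grow to the right and rows downward; lengths in mm; the calibration is good to about 2 mm. A picture is of the moment at which its call begins. There is no depth.
- job.job_done(): hands the job in, once; it reports no verdict.
The state is a dict: "t": time; "q": joint angles; "joint_velocities": joint speeds; "tau": joint torques, N m; "position": TCP position; "orientation": TCP orientation; "force": force on the tool from outside, world axes, zero at the start; "wrist_torque": the same for the moment, N m; "finger_gap": finger opening in mm.
Only numpy, scipy, OpenCV 4.12 (cv2) and the standard library are available. Lean on these libraries where they do the work, as an engineer would, in place of code of your own. Each camera call takes 0.05 s, during which the arm holds its last target. There are 200 camera calls.

### The job

Put the white handheld meter back in its black desk dock. Swing the red-knobbed lock lever out of the mouth and right back, slide the meter along the worktop, display end first, between the guides until it sits against the sprung contacts at the back, then swing the lever fully shut, straight across behind the meter, so that its rubber pad holds the meter fully home. Leave the petri dish, the black tape and the jar where they are.

Things in the scene. Friction and masses are not known exactly. Their poses are not given: they have to be found in the camera images.
- meter: White handheld meter with a display and blue keys, 150 mm long (its x), 86 mm wide (its y), loose, about 220 g, lying keys up on the worktop; too wide to grip across. Wedge-shaped: 26 mm high at the display end (+x), 14 mm at the key end (-x); its sides lean in by 3 mm towards the top. Origin: centre of its underside; z up.
- dock: Black desk dock fixed to the worktop, open in front and without a floor: the meter slides in on the worktop itself. Origin: on the worktop, exactly where the meter's origin lies when fully home; +x is the way in (the seated meter's x points along it), z up. Side guides 34 mm high, 90 mm apart inside, with hold-down lips (underside 30 mm up), run from x = -37 to +78 mm.
- dock_mouth (a point): Middle of the dock's mouth, at worktop height, 72 mm in front of (-x) the dock's origin. Here the flared lead-ins, 30 mm high, stand 134 mm apart; they narrow to the guides' 90 mm at 37 mm before the origin. The seated meter's key end stands free, 3 mm outside this point.
- lever (a joint): Angle of the steel lock lever (rad) about its upright pivot: 0 = fully shut, straight across the mouth, along the dock's y; grows to 1.60 as it swings out, away from the dock, and round to the side. Stays where it is left; takes about 3 N at the knob, some 6 N near shut with the meter in. A rubber pad on its inner side, 56 mm from the pivot, presses on the key end over the last 0.1 rad.
- lever_pivot (a point): Pivot of the lock lever, 12 mm above the worktop, at x = -87, y = +74 mm in the dock's frame. The boss round it is 21 mm across and 26 mm high.
- lever_knob (a point): Middle of the lever's red upright knob, 34 mm above the worktop, 100 mm from the pivot. The knob is 20 mm across and reaches from 16 to 54 mm above the worktop; the arm beneath is 11 mm wide, 8 to 17 mm above the worktop. At lever angle a the knob is at x = -87 - 100 sin a, y = 74 - 100 cos a (mm) in the dock's frame.
- petri_dish: Clear petri dish, 68 mm across, 13 mm high, loose, near the work; origin at the centre of its underside. To be left alone.
- black_tape: Roll of black tape lying flat, 53 mm across, 19 mm high, loose; origin at the centre of its underside. To be left alone.
- objective_jar: White jar with a black lid, 41 mm across, 53 mm high, loose, upright; origin at the centre of its underside. To be left alone.
- dock_back (a point): Middle of the front face of the dock's rear housing, 14 mm above the worktop, at x = +76 mm in the dock's frame; the housing behind it is 46 mm high. A sprung contact block stands out of this face: it meets the display end about 6 mm before home and pushes back with 2 to 4 N.

How it is judged:
By the outcome, as a careful person would: the job done as asked, in the order asked, and still so for the second after the job is handed in, with the robot touching nothing.
It also fails if it takes over 67 s, if anything falls off the work surface, if the arm or the gripper's body presses on something with over 40 N, if the wrist force passes 120 N, or if a joint passes its speed limit or range.

## Working session

There is one attempt and no reset: what is moved stays moved. The work goes in short steps, Python scripts to look and compute and a tool call to move; the robot and the scene stay as the last step left them, time stands still between calls to the robot, and variables do not carry over. Pictures are saved under pics/ and viewed, about 8 in all and at most 12, crops included, and the job is handed in when it is done.

Besides the shell and the picture viewer there is one more tool, called after "Request:" by a JSON object that holds its "method" and its "body". move_arm: Moves the arm, as the interface text tells. Its arguments: {"type":"object","properties":{"series":{"type":"array"},"claw":{"type":"number"},"squeeze":{"type":"number"}},"required":["series"]}

```bash
mkdir -p pics; ls; python3 - <<'E'
from bench import ctrl,eyes
import cv2,numpy as np,pickle
d={n:eyes.capture(n) for n in("scene","top")}
pickle.dump(d,open("c0.pkl","wb"))
for n in d:
    cv2.imwrite(f"pics/{n}0.png",cv2.resize(d[n]["frame"],(784,588),interpolation=cv2.INTER_CUBIC)); print(n,d[n]["K"].round(1).tolist(),d[n]["view"].round(3).tolist())
print(ctrl.observe())
E
```

```text
pics
scene [[542.4, 0.0, 284.5], [0.0, 542.4, 208.4], [0.0, 0.0, 1.0]] [[0.58, -0.814, 0.016, -275.668], [-0.489, -0.365, -0.792, 342.568], [0.651, 0.452, -0.61, 863.663], [0.0, 0.0, 0.0, 1.0]]
top [[473.9, 0.0, 285.6], [0.0, 473.9, 212.4], [0.0, 0.0, 1.0]] [[-0.01, -1.0, -0.011, 47.313], [-0.995, 0.011, -0.099, 597.024], [0.099, 0.01, -0.995, 1210.729], [0.0, 0.0, 0.0, 1.0]]
{'t': 0.1, 'q': array([ 1.11617757e+00,  2.59261600e-01,  1.53595356e+00, -2.57233211e-05,
        1.34797211e+00, -2.02777767e-01]), 'joint_velocities': array([ 0.00085532, -0.00024569, -0.0015765 , -0.00075592,  0.00104468,
        0.00058659]), 'tau': array([ 2.34957450e-03, -4.38215339e+01, -2.84638846e+01,  7.18176970e-02,
        3.63873015e-02, -4.77681306e-05]), 'position': array([136.81448314, 532.22108061, 217.91347101]), 'orientation': array([ 0.70133468,  0.08826563,  0.70168188, -0.08933855]), 'force': array([1.37091317, 1.54503756, 0.79814044]), 'wrist_torque': array([-0.03388893,  0.0535673 ,  0.01073161]), 'finger_gap': 93.20810880978615}
```

View pics/top0.png

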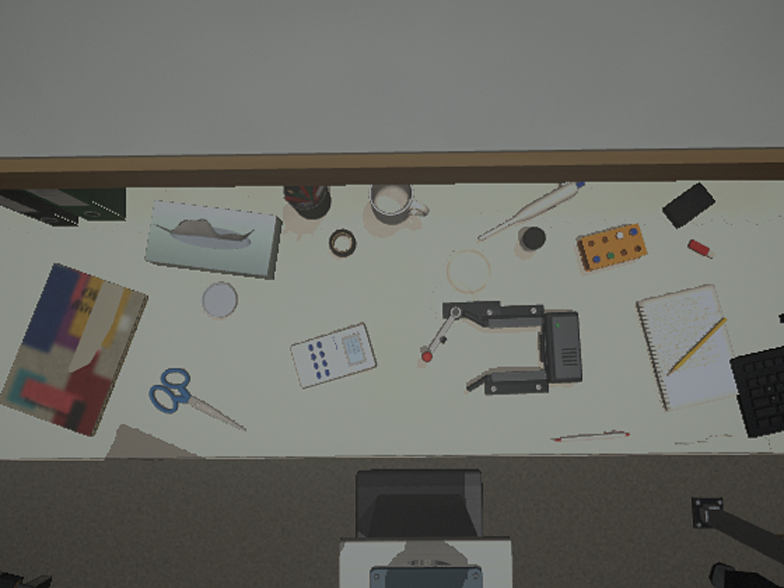

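View pics/scene0.png

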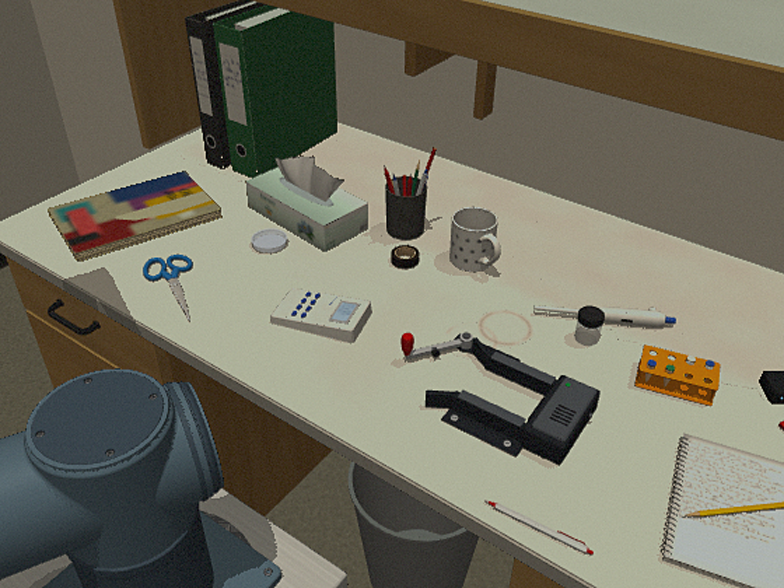

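```bash
cat > h.py <<'E'
import cv2,numpy as np
def ray(c,u,v):
    R,t=c["view"][:3,:3],c["view"][:3,3]
    return -R.T@t, R.T@np.linalg.inv(c["K"])@[u,v,1]
def onz(c,u,v,z):
    o,d=ray(c,u,v); return o+d*(z-o[2])/d[2]
def tri(c1,p1,c2,p2):
    A=[];b=[]
    for c,p in((c1,p1),(c2,p2)):
        o,d=ray(c,*p); d=d/np.linalg.norm(d); P=np.eye(3)-np.outer(d,d); A.append(P);b.append(P@o)
    return np.linalg.lstsq(np.vstack(A),np.hstack(b),rcond=None)[0]
def blob(img,lo,hi,roi):
    h=cv2.cvtColor(img,cv2.COLOR_BGR2HSV); x0,y0,x1,y1=roi
    m=np.zeros(h.shape[:2],np.uint8); m[y0:y1,x0:x1]=cv2.inRange(h,np.array(lo),np.array(hi))[y0:y1,x0:x1]
    return m
def cen(m):
    q=cv2.moments(m,True); return q["m10"]/q["m00"],q["m01"]/q["m00"]
E
python3 - <<'E'
import pickle
from h import *
d=pickle.load(open("c0.pkl","rb")); T,S=d["top"],d["scene"]
mt=blob(T["frame"],(0,120,80),(8,255,255),(290,240,320,265)); ms=blob(S["frame"],(0,120,80),(8,255,255),(280,230,300,260))
print("knob",cen(mt),cen(ms),tri(T,cen(mt),S,cen(ms)))
h=cv2.cvtColor(T["frame"],cv2.COLOR_BGR2HSV)
for p in((215,245),(248,260),(200,245),(290,240),(255,250)): print(p,h[p[1],p[0]])
a=cv2.resize(T["frame"][205:290,200:420],None,fx=3,fy=3,interpolation=cv2.INTER_CUBIC)
b=cv2.resize(S["frame"][205:335,185:435],(660,330),interpolation=cv2.INTER_CUBIC)
cv2.imwrite("pics/crop.png",np.clip(np.vstack([a,b])*1.3,0,255).astype(np.uint8))
E
```

```text
knob (304.5, 254.5) (290.54285714285714, 242.87142857142857) [486.97406261  -6.50253001  42.13479322]
(215, 245) [ 23  23 146]
(248, 260) [ 95  10 154]
(200, 245) [ 49  14 149]
(290, 240) [ 45  17 151]
(255, 250) [106  48 137]
```

View pics/crop.png

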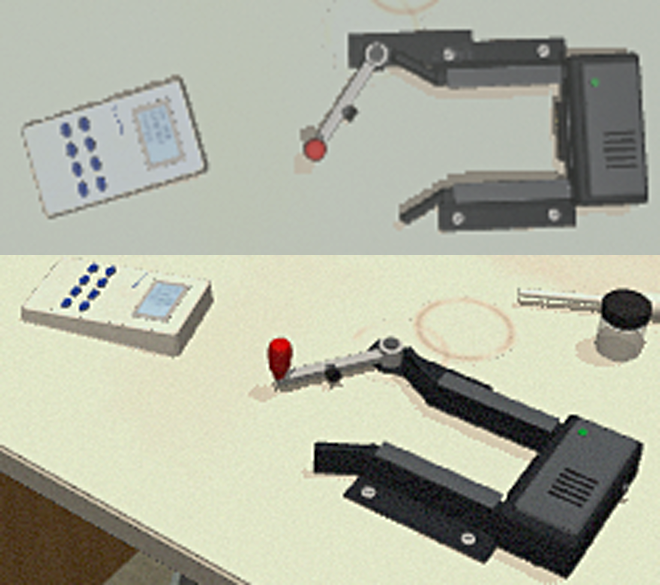

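```bash
python3 - <<'E'
import pickle
from h import *
d=pickle.load(open("c0.pkl","rb")); T,S=d["top"],d["scene"]
f=lambda u,v,z:onz(T,200+(u-1)/3,205+(v-1)/3,z)[:2].round(1)
g=lambda u,v,z:onz(S,185+u/2.64,205+(v-255)/2.54,z)[:2].round(1)
k1,k2,d2,d1=f(23,126,14),f(48,217,14),f(207,168,26),f(180,77,26)
print("meter",k1,k2,d2,d1,"len",np.linalg.norm((d1+d2-k1-k2)/2),"w",np.linalg.norm(k1-k2),np.linalg.norm(d1-d2),"cen",(k1+k2+d1+d2)/4)
e=(d1+d2-k1-k2)/2; print("meter yaw deg",np.degrees(np.arctan2(e[1],e[0])))
print("pivot",f(376,53,26),g(390,346,26)); print("knob top",f(315,150,54))
print("housing",[f(u,v,46) for u,v in((573,56),(587,203),(638,54),(648,204))])
print("guide up inner",f(447,85,34),f(566,87,34),"low inner",f(447,177,34),f(568,178,34))
# dark-structure edges: dock silhouette top/bottom guide outer
hsv=cv2.cvtColor(T["frame"],cv2.COLOR_BGR2HSV); roi=hsv[205:290,310:420,2]
m=(roi<95).astype(np.uint8)
for x in range(40,85,6):
    print(x+310,(np.flatnonzero(np.diff(m[:,x]))+205).tolist())
print("rows")
for y in range(20,70,6): print(y+205,(np.flatnonzero(np.diff(m[y]))+310).tolist())
E
```

```text
meter [510.5 248.5] [430.9 226.1] [472.1  86.4] [551.4 109.4] len 145.31848643582822 w 82.6917166347392 82.5680931110801 cen [491.225 167.6  ]
meter yaw deg -73.59154686395466
pivot [570.5 -61.9] [562.6 -66.3]
knob top [486.5  -6.6]
housing [array([ 564.6, -229.1]), array([ 439.4, -236.9]), array([ 565.7, -284.7]), array([ 438.1, -288.5])]
guide up inner [ 541.5 -122.1] [ 538.7 -224.7] low inner [ 462.4 -120.3] [ 460.5 -224. ]
350 [214, 221, 224, 233, 266, 281]
356 [214, 233, 265, 281]
362 [218, 233, 264, 281]
368 [217, 233, 264, 280]
374 [217, 232, 264, 280]
380 [217, 219, 223, 232, 264, 280]
386 [217, 232, 236, 257, 262, 280]
392 [222, 273]
rows
225 [315, 321, 328, 412]
231 [316, 317, 340, 396, 398, 413]
237 [312, 313, 383, 413]
243 [313, 317, 384, 413]
249 [384, 414]
255 [385, 414]
261 [388, 415]
267 [346, 388, 389, 415]
273 [337, 344, 345, 407]
```

```bash
python3 - <<'E'
import pickle
from h import *
from bench import ctrl
from scipy.spatial.transform import Rotation as R
d=pickle.load(open("c0.pkl","rb")); T,S=d["top"],d["scene"]
t=lambda u,v:(200+(u-1)/3,205+(v-1)/3)
s=lambda u,v:(185+u/2.64-.3,205+(v-255)/2.54-.3)
for n,a,b in(("pivot",(376,53),(390,346)),("sc1",(458,219),(368,492)),("sc2",(554,215),(468,538)),("led",(596,82),(583,432)),("disp cen",(161,135),(162,300))):
    print(n,tri(T,t(*a),S,s(*b)).round(1))
for z in (3,12): print([onz(T,*t(*p),z)[:2].round(1) for p in((449,54),(543,50),(458,219),(554,215))])
print("petri",onz(T,157,214,7).round(),"tape",onz(T,245,173,10).round(),"jar",onz(T,380,170,53).round())
o=ctrl.observe();print(o["position"].round(1),R.from_quat(o["orientation"],scalar_first=True).as_matrix().round(3))
E
```

```text
pivot [570.8 -61.9  18.9]
sc1 [ 425.3 -132.2    5.9]
sc2 [ 428.  -216.2    6.7]
led [ 541.7 -247.3   46.5]
disp cen [501.1 126.3  24.4]
[array([ 570.7, -128.3]), array([ 573.4, -211.8]), array([ 425.3, -132.8]), array([ 428. , -217.1])]
[array([ 570. , -127.2]), array([ 572.7, -210.1]), array([ 425.7, -131.7]), array([ 428.3, -215.3])]
petri [599. 385.   7.] tape [707. 149.  10.] jar [ 703. -205.   53.]
[136.8 532.2 217.9] [[-0.001  0.249  0.968]
 [-0.001  0.968 -0.249]
 [-1.    -0.002 -0.   ]]
```

Request:
{"method": "move_arm", "body": {"series": [[0,-435,473,73.8],[0,-435,473,73.8],[0,-435,473,73.8],[0,-435,473,73.8],[0,-435,473,73.8],[0,-435,473,73.8],[0,-435,473,73.8],[0,-435,473,73.8]], "claw": 50, "squeeze": 8}}

```text
t: 0.9
position: [355.1, 195.2, 218.6]
orientation: [0.527, 0.471, 0.527, -0.471]
force: [1.4, 0.2, -0.3]
finger_gap: 50.2
```

```bash
cat > go.py <<'E'
# go.py x y z : offset in tool axes to a world TCP, turn to dock yaw; also dock-frame pose
import sys,numpy as np
from bench import ctrl
from scipy.spatial.transform import Rotation as R
s=ctrl.observe(); M=R.from_quat(s["orientation"],scalar_first=True).as_matrix(); p=s["position"]
x,y,z,yaw=map(float,sys.argv[1:5])
th=np.degrees(np.arctan2(M[1,1],M[0,1]))
print("t",round(s["t"],2),"pos",p.round(1),"jaw",th.round(2),"F",s["force"].round(1),"gap",round(s["finger_gap"],1))
print("offset",(M.T@(np.array([x,y,z])-p)).round(1),"turn",round(th-yaw,2))
E
python3 go.py 487 -6.5 100 1.8
```

```text
t 0.9 pos [355.1 195.2 218.6] jaw 6.48 F [ 1.4  0.2 -0.3] gap 50.2
offset [118.6 108.3 215.3] turn 4.68
```

Request:
{"method": "move_arm", "body": {"series": [[0,22,43,2],[0,44,86,4.7],[20,66,130,4.7],[50,88,172,4.7],[90,108,215,4.7],[118,108,215,4.7],[118,108,215,4.7],[118,108,215,4.7]]}}

```text
t: 1.7
position: [486.3, -3.3, 100.0]
orientation: [0.508, 0.49, 0.51, -0.491]
force: [-0.7, 0.8, 0.5]
finger_gap: 50.1
```

```bash
python3 go.py 487 -6.5 24 1.8; python3 - <<'E'
from bench import eyes
import cv2,pickle
S=eyes.capture("scene")
cv2.imwrite("pics/s1.png",cv2.resize(S["frame"][120:340,150:450],(750,550)))
E
```

```text
t 1.7 pos [486.3  -3.3 100. ] jaw 2.06 F [-0.7  0.8  0.5] gap 50.1
offset [76.   0.8  3.3] turn 0.26
```

View pics/s1.png

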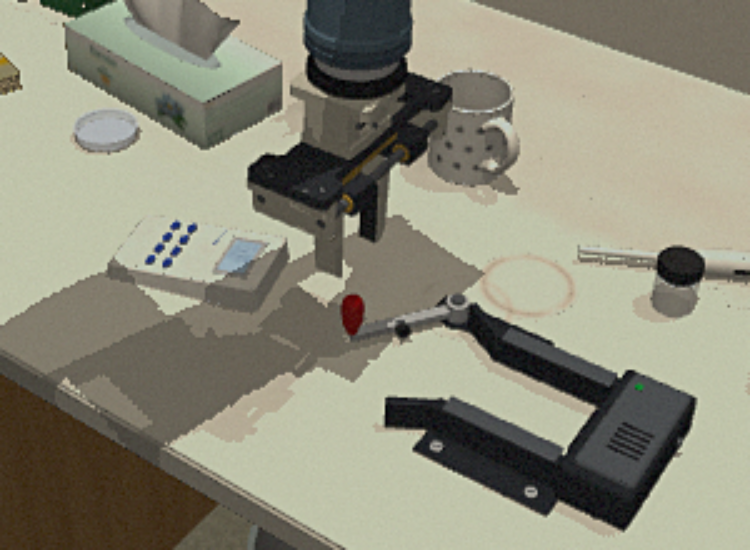

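The view shows the open fingers above the red knob (350,315), straddling it; descend and grip.

Request:
{"method": "move_arm", "body": {"series": [[25,1,3,0],[50,1,3,0],[75,1,3,0],[75,1,3,0]]}}

```text
t: 2.15
position: [487.3, -5.1, 25.4]
orientation: [0.509, 0.49, 0.51, -0.491]
force: [0.2, 0.4, 0.6]
finger_gap: 49.9
```

Request:
{"method": "move_arm", "body": {"series": [[0,0,0,0],[0,0,0,0],[0,0,0,0],[0,0,0,0],[0,0,0,0],[0,0,0,0]], "claw": 0, "squeeze": 12}}

```text
t: 2.75
position: [487.5, -6.3, 26.3]
orientation: [0.509, 0.49, 0.51, -0.491]
force: [-4.5, 0.9, 7.8]
finger_gap: 18.7
```

```bash
python3 go.py 487 -6.5 24 1.8; python3 - <<'E'
import numpy as np
a0=.615
f=lambda a:np.array([-100*np.cos(a),-100*np.sin(a)]) # tool y,z
for a in np.arange(.615,1.65,.07): print(a.round(3),(f(a)-f(a0)).round(1))
E
```

```text
t 2.75 pos [487.5  -6.3  26.3] jaw 2.12 F [-4.5  0.9  7.8] gap 18.7
offset [ 2.3 -0.5  0.2] turn 0.32
0.615 [0. 0.]
0.685 [ 4.2 -5.6]
0.755 [  8.9 -10.8]
0.825 [ 13.8 -15.8]
0.895 [ 19.1 -20.3]
0.965 [ 24.7 -24.5]
1.035 [ 30.6 -28.3]
1.105 [ 36.8 -31.7]
1.175 [ 43.1 -34.6]
1.245 [ 49.7 -37. ]
1.315 [ 56.4 -39.1]
1.385 [ 63.2 -40.6]
1.455 [ 70.1 -41.6]
1.525 [ 77.1 -42.2]
1.595 [ 84.1 -42.3]
```

Request:
{"method": "move_arm", "body": {"series": [[0,4,-6,0],[0,9,-11,0],[0,14,-16,0],[0,19,-20,0],[0,25,-24.5,0],[0,30.5,-28,0],[0,37,-31.5,0],[0,43,-34.5,0]]}}

```text
t: 3.55
position: [527.5, 30.9, 25.5]
orientation: [0.507, 0.49, 0.511, -0.492]
force: [-6.5, 4.7, 4.8]
finger_gap: 18.9
```

Request:
{"method": "move_arm", "body": {"series": [[0,6.5,-2.5,0],[0,13,-4.5,0],[0,20,-6,0],[0,27,-7,0],[0,34,-7.5,0],[0,41,-7.7,0],[0,43,-7.7,0],[0,43,-7.7,0]]}}

```text
t: 4.35
position: [570.0, 39.9, 25.0]
orientation: [0.507, 0.49, 0.511, -0.492]
force: [-6.5, 3.9, 3.0]
finger_gap: 18.8
```

```bash
python3 go.py 570 38 26 1.8;  python3 - <<'E'
from bench import eyes
import cv2,pickle
S=eyes.capture("scene")
cv2.imwrite("pics/s2.png",cv2.resize(S["frame"][120:340,150:450],(750,550)))
E
```

```text
t 4.35 pos [570.   39.9  25. ] jaw 2.11 F [-6.5  3.9  3. ] gap 18.8
offset [-1.  -0.1  1.9] turn 0.31
```

View pics/s2.png

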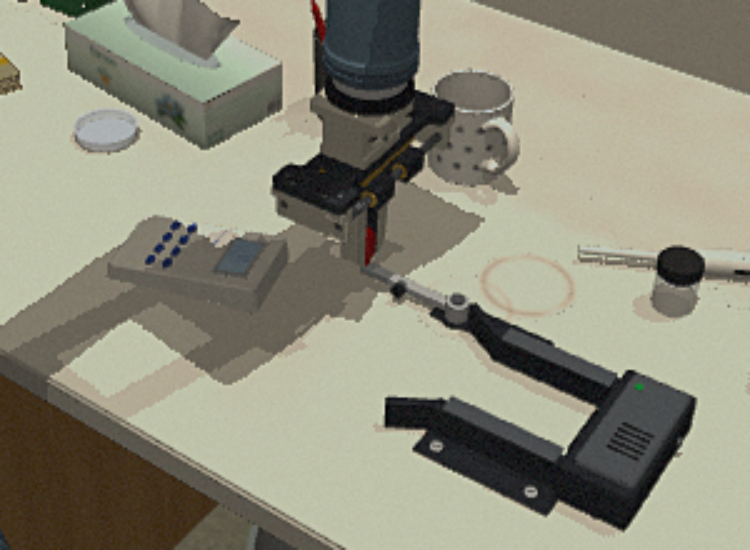

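The lever is swung round along the dock's side, knob held near (370,245). Nudge it to the stop, release and rise.

Request:
{"method": "move_arm", "body": {"series": [[0,2,0,0],[0,4,0,0],[0,4,0,0]]}}

```text
t: 4.7
position: [570.1, 40.1, 24.7]
orientation: [0.505, 0.488, 0.513, -0.494]
force: [-16.2, 2.5, 10.6]
finger_gap: 19.1
```

Request:
{"method": "move_arm", "body": {"series": [[0,0,0,0],[0,0,0,0],[0,0,0,0],[-30,0,0,0],[-70,0,0,0],[-95,0,0,0],[-95,0,0,0]], "claw": 46}}

```text
t: 5.4
position: [580.6, 38.4, 125.3]
orientation: [0.512, 0.493, 0.506, -0.489]
force: [-0.2, -0.3, -0.5]
finger_gap: 46.2
```

```bash
python3 go.py 464 263 120 16.4
```

```text
t 5.4 pos [580.6  38.4 125.3] jaw 2.11 F [-0.2 -0.3 -0.5] gap 46.2
offset [   3.9 -108.2 -228.8] turn -14.29
```

Request:
{"method": "move_arm", "body": {"series": [[0,-20,-42,-7],[0,-40,-84,-14.3],[0,-60,-126,-14.3],[0,-80,-168,-14.3],[0,-100,-210,-14.3],[0,-110,-233,-14.3],[0,-110,-233,-14.3],[0,-110,-233,-14.3]]}}

```text
t: 6.2
position: [458.3, 267.7, 120.0]
orientation: [0.567, 0.423, 0.567, -0.423]
force: [-0.5, 0.6, 1.6]
finger_gap: 45.8
```

Request:
{"method": "move_arm", "body": {"series": [[40,0,0,0],[80,0,0,0],[100,0,0,0],[115,0,0,0],[115,0,0,0],[115,0,0,0]]}}

```text
t: 6.8
position: [459.2, 266.6, 5.5]
orientation: [0.566, 0.424, 0.566, -0.424]
force: [-0.8, 0.1, 0.1]
finger_gap: 46.0
```

```bash
python3 go.py 462 267 5 16.4; python3 - <<'E'
from bench import eyes
import cv2,numpy as np
a=[cv2.resize(eyes.capture(n)["frame"][r],(700,290),interpolation=cv2.INTER_CUBIC) for n,r in(("top",np.s_[205:291,180:388]),("scene",np.s_[170:286,130:410]))]
cv2.imwrite("pics/s3.png",np.vstack(a))
E
```

```text
t 6.8 pos [459.2 266.6   5.5] jaw 16.32 F [-0.8  0.1  0.1] gap 46.0
offset [0.5 2.8 0.4] turn -0.08
```

View pics/s3.png

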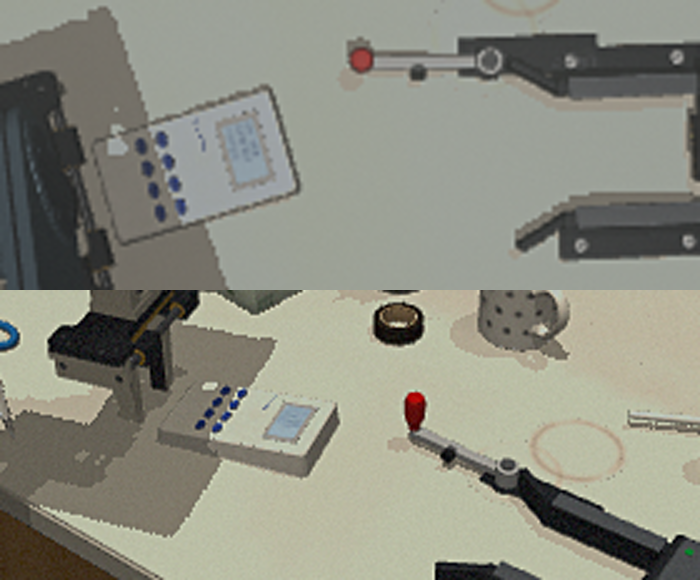

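The meter is untouched; both fingers stand behind its key end and the lever is clear of the mouth. Advance to contact and check.

Request:
{"method": "move_arm", "body": {"series": [[0,3,5,0],[0,3,10,0],[0,3,14,0],[0,3,18,0],[0,3,22,0],[0,3,25,0],[0,3,28,0]]}}

```text
t: 7.6
position: [469.2, 241.7, 5.7]
orientation: [0.566, 0.424, 0.566, -0.423]
force: [-0.3, 2.9, 1.3]
finger_gap: 46.0
```

```bash
python3 go.py 470 240 5 16.4; python3 - <<'E'
import numpy as np
from bench import ctrl
p=ctrl.observe()["position"][:2]; u=lambda d:np.array([np.cos(np.radians(d)),np.sin(np.radians(d))])
th=-73.6; c=p+82.5*u(th); M=np.array([u(th+90),u(th)]); out=[]
for i in range(40):
    th=max(th-1.15,-92); c=c+5.5*u(th); out.append([*(M@(c-82.5*u(th)-p)),-73.6-th])
print(np.round(out,1)[[1,3,5,7,9,11,13,15,17,19,21,25,29,31]].tolist(), c)
E
```

```text
t 7.6 pos [469.2 241.7   5.7] jaw 16.41 F [-0.3  2.9  1.3] gap 46.0
offset [0.7 0.3 1.8] turn 0.01
[[3.0, 11.1, 2.3], [5.5, 22.2, 4.6], [7.6, 33.5, 6.9], [9.2, 44.8, 9.2], [10.4, 56.2, 11.5], [11.1, 67.7, 13.8], [11.4, 79.1, 16.1], [11.2, 90.6, 18.4], [7.7, 101.0, 18.4], [4.2, 111.4, 18.4], [0.7, 121.9, 18.4], [-6.2, 142.8, 18.4], [-13.1, 163.6, 18.4], [-16.6, 174.1, 18.4]] [498.01150562 -56.40524644]
```

Request:
{"method": "move_arm", "body": {"series": [[0,3,11,2.3],[0,5.5,22,4.6],[0,7.6,33.5,6.9],[0,9.2,45,9.2],[0,10.4,56,11.5],[0,11,67.5,13.8],[0,11.4,79,16.1],[0,11.2,88,18.4]]}}

```text
t: 8.4
position: [505.3, 159.4, 5.7]
orientation: [0.49, 0.51, 0.49, -0.509]
force: [-0.1, 1.5, 0.7]
finger_gap: 46.0
```

```bash
python3 go.py 496 100 5 1.8; python3 - <<'E'
from bench import eyes
import cv2,numpy as np,pickle
T=eyes.capture("top"); pickle.dump(T,open("t4.pkl","wb"))
cv2.imwrite("pics/s4.png",cv2.resize(T["frame"][195:295,195:395],(800,400),interpolation=cv2.INTER_CUBIC))
E
```

```text
t 8.4 pos [505.3 159.4   5.7] jaw -2.2 F [-0.1  1.5  0.7] gap 46.0
offset [ 0.7 -7.  59.7] turn -4.0
```

View pics/s4.png

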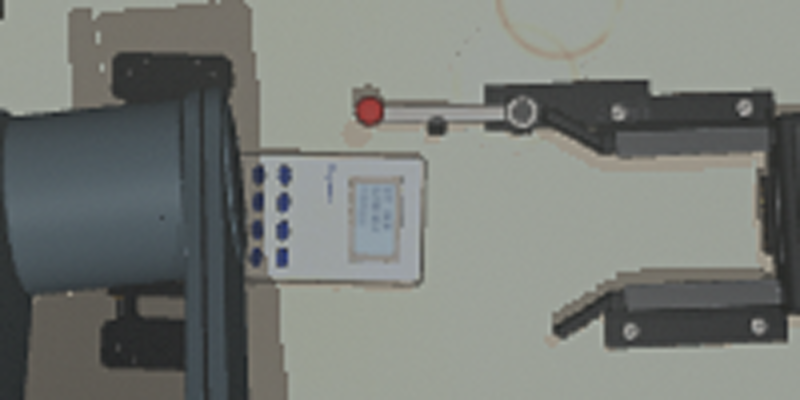

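Meter now lined up with the dock: display end (420–425, 155–287), guide lips at rows ~155 and 282. Push straight on.

Request:
{"method": "move_arm", "body": {"series": [[0,0,10,0],[0,0,21,0],[0,0,32,0],[0,0,43,0],[0,0,54,0],[0,0,65,-0.5],[0,-0.5,75,-1],[0,-1,83,-1.5]]}}

```text
t: 9.25
position: [500.8, 76.5, 5.6]
orientation: [-0.498, -0.502, -0.498, 0.502]
force: [0.6, 1.5, 0.3]
finger_gap: 45.9
```

Request:
{"method": "move_arm", "body": {"series": [[0,-0.5,8,-0.5],[0,-1,16,-1],[0,-1.5,24,-1.5],[0,-2,32,-2],[0,-2.5,40,-2.5],[0,-2.5,48,-2.5],[0,-2.5,54,-2.5],[0,-2.5,60,-2.5]]}}

```text
t: 10.05
position: [493.3, 29.9, 5.4]
orientation: [0.502, 0.494, 0.515, -0.489]
force: [-1.3, 3.9, -0.7]
finger_gap: 46.1
```

```bash
python3 go.py 496.4 -69.5 5 1.8; python3 - <<'E'
from bench import eyes
import cv2,numpy as np
a=[cv2.resize(eyes.capture(n)["frame"][r],(700,290),interpolation=cv2.INTER_CUBIC) for n,r in(("top",np.s_[205:291,220:428]),("scene",np.s_[210:340,170:484]))]
cv2.imwrite("pics/s5.png",np.vstack(a))
E
```

```text
t 10.05 pos [493.3  29.9   5.4] jaw 1.95 F [-1.3  3.9 -0.7] gap 46.1
offset [-1.4 -0.2 99.4] turn 0.15
```

View pics/s5.png

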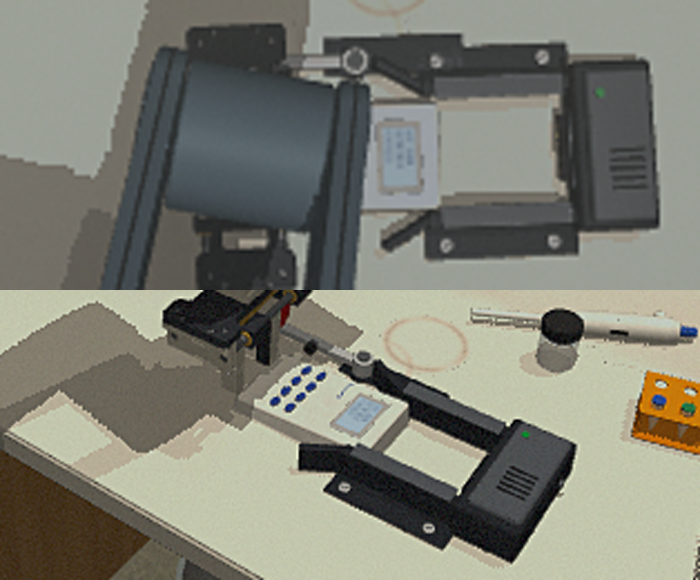

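Request:
{"method": "move_arm", "body": {"series": [[0,0,0,0],[0,0,0,0]]}}

```text
t: 10.35
position: [498.0, 17.1, 5.6]
orientation: [0.509, 0.491, 0.509, -0.491]
force: [-0.3, 1.2, 0.3]
finger_gap: 46.0
```

```bash
python3 go.py 496.4 -69.5 5 1.8; python3 -c "
from bench import ctrl
from scipy.spatial.transform import Rotation as R
s=ctrl.observe(); print(s['q'].round(3),s['tau'].round(1),s['wrist_torque'].round(2)); print(R.from_quat(s['orientation'],scalar_first=True).as_matrix().round(3))"
```

```text
t 10.35 pos [498.   17.1   5.6] jaw 2.01 F [-0.3  1.2  0.3] gap 46.0
offset [ 0.7 -4.6 86.4] turn 0.21
[-0.19   0.421  1.909 -0.     0.811 -0.224] [ -0.2 -43.5 -19.2  -0.2  -0.2  -0. ] [ 0.16  0.15 -0.  ]
[[-0.     0.999  0.035]
 [-0.     0.035 -0.999]
 [-1.    -0.     0.   ]]
```

Request:
{"method": "move_arm", "body": {"series": [[0,-0.5,6,0],[0,-1,12,0],[0,-1.5,18,0],[0,-2,24,0],[0,-2.5,30,0],[0,-3,36,0],[0,-3,42,0],[0,-3,48,0]]}}

```text
t: 11.15
position: [496.7, -31.1, 5.7]
orientation: [0.509, 0.491, 0.509, -0.491]
force: [0.8, 1.3, -0.5]
finger_gap: 45.8
```

```bash
python3 go.py 496.4 -69.5 5 1.8
```

```text
t 11.15 pos [496.7 -31.1   5.7] jaw 2.02 F [ 0.8  1.3 -0.5] gap 45.8
offset [ 0.7 -1.7 38.3] turn 0.22
```

Sliding freely. Continue to home.

Request:
{"method": "move_arm", "body": {"series": [[0,-0.5,5,0],[0,-1,10,0],[0,-1,15,0],[0,-1,20,0],[0,-1,25,0],[0,-1,29,0],[0,-1,32,0],[0,-1,32,0]]}}

```text
t: 11.95
position: [496.9, -63.0, 5.7]
orientation: [0.509, 0.491, 0.509, -0.491]
force: [-0.6, 0.0, 0.1]
finger_gap: 46.2
```

Request:
{"method": "move_arm", "body": {"series": [[0,0,2,0],[0,0,4,0],[0,0,6,0],[0,0,8,0],[0,0,8,0]]}}

```text
t: 12.45
position: [496.9, -70.3, 5.6]
orientation: [0.509, 0.491, 0.509, -0.491]
force: [0.2, 4.5, 0.8]
finger_gap: 46.0
```

```bash
python3 go.py 496.4 -69.5 5 1.8
```

```text
t 12.45 pos [496.9 -70.3   5.6] jaw 2.01 F [0.2 4.5 0.8] gap 46.0
offset [ 0.6 -0.5 -0.8] turn 0.21
```

Request:
{"method": "move_arm", "body": {"series": [[0,0,1,0],[0,0,2,0],[0,0,3,0],[0,0,3,0],[0,0,3,0]]}}

```text
t: 12.95
position: [496.8, -71.1, 5.6]
orientation: [0.508, 0.492, 0.51, -0.491]
force: [1.8, 13.7, 2.0]
finger_gap: 46.4
```

Request:
{"method": "move_arm", "body": {"series": [[0,0,1,0],[0,0,2,0],[0,0,3,0],[0,0,3,0],[0,0,3,0]]}}

```text
t: 13.45
position: [496.8, -71.5, 5.6]
orientation: [0.506, 0.493, 0.51, -0.49]
force: [3.6, 24.1, 5.0]
finger_gap: 46.0
```

Hard stop reached (force jumps to 24 N with 0.4 mm travel). Back off and go to the knob.

Request:
{"method": "move_arm", "body": {"series": [[0,0,-10,0],[0,0,-25,0],[0,0,-40,0],[-40,0,-50,0],[-85,0,-70,0],[-105,0,-90,0],[-105,20,-105,0],[-105,50,-115,0]]}}

```text
t: 14.25
position: [543.0, 41.7, 112.2]
orientation: [0.51, 0.491, 0.508, -0.491]
force: [0.4, -0.3, 0.7]
finger_gap: 46.0
```

```bash
python3 go.py 570.5 38.5 110 1.8; python3 - <<'E'
from bench import eyes
from h import *
T=eyes.capture("top");S=eyes.capture("scene")
mt=blob(T["frame"],(0,120,60),(8,255,255),(260,200,320,265)); print("knob px",mt.sum()/255, cen(mt) if mt.any() else 0, onz(T,*cen(mt),54) if mt.any() else 0)
a=[cv2.resize(c["frame"][r],(700,290),interpolation=cv2.INTER_CUBIC) for c,r in((T,np.s_[205:291,220:428]),(S,np.s_[210:340,170:484]))]
cv2.imwrite("pics/s6.png",np.vstack(a))
E
```

```text
t 14.25 pos [543.   41.7 112.2] jaw 2.07 F [ 0.4 -0.3  0.7] gap 46.0
offset [ 2.2 27.4  4.2] turn 0.27
knob px 0.0 0 0
```

View pics/s6.png

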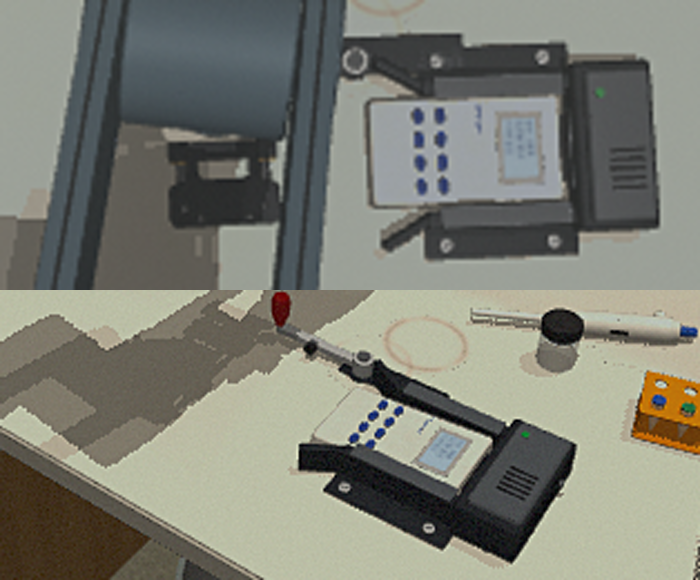

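Meter sits between the guides, sprung back slightly from the housing (right end ~562 vs 568). The lever is still right back. Grip the knob.

Request:
{"method": "move_arm", "body": {"series": [[0,14,2,0],[0,27,4,0],[30,27,4,0],[60,27,4,0],[86,27,4,0],[86,27,4,0]]}}

```text
t: 14.95
position: [566.4, 37.4, 21.0]
orientation: [0.507, 0.489, 0.511, -0.493]
force: [0.3, 0.1, -0.2]
finger_gap: 46.1
```

Request:
{"method": "move_arm", "body": {"series": [[0,0,0,0],[0,0,0,0],[0,0,0,0],[0,0,0,0],[0,0,0,0]], "claw": 0, "squeeze": 15}}

```text
t: 15.45
position: [570.1, 37.0, 25.9]
orientation: [0.509, 0.491, 0.509, -0.491]
force: [-2.8, -0.1, 6.8]
finger_gap: 18.7
```

```bash
python3 go.py 570.5 38 26 1.8; python3 - <<'E'
import numpy as np
f=lambda a:np.array([-100*np.cos(a),-100*np.sin(a)])
for a in np.arange(1.6,-.05,-.08): print(a.round(2),(f(a)-f(1.6)).round(1),end=" ")
E
```

```text
t 15.45 pos [570.1  37.   25.9] jaw 2.03 F [-2.8 -0.1  6.8] gap 18.7
offset [-0.1  0.5 -1. ] turn 0.23
1.6 [0. 0.] 1.52 [-8.   0.1] 1.44 [-16.    0.8] 1.36 [-23.8   2.2] 1.28 [-31.6   4.2] 1.2 [-39.2   6.8] 1.12 [-46.5   9.9] 1.04 [-53.5  13.7] 0.96 [-60.3  18. ] 0.88 [-66.6  22.9] 0.8 [-72.6  28.2] 0.72 [-78.1  34. ] 0.64 [-83.1  40.2] 0.56 [-87.6  46.8] 0.48 [-91.6  53.8] 0.4 [-95.  61.] 0.32 [-97.8  68.5] 0.24 [-100.1   76.2] 0.16 [-101.6   84. ] 0.08 [-102.6   92. ] -0.0 [-102.9  100. ]
```

Request:
{"method": "move_arm", "body": {"series": [[0,-8,0,0],[0,-16,1,0],[0,-24,2,0],[0,-31.5,4,0],[0,-39,7,0],[0,-46.5,10,0],[0,-53.5,13.7,0],[0,-60.3,18,0]]}}

```text
t: 16.25
position: [512.7, 17.2, 26.0]
orientation: [0.51, 0.492, 0.507, -0.49]
force: [3.6, 2.2, 2.9]
finger_gap: 18.7
```

Request:
{"method": "move_arm", "body": {"series": [[0,-6.3,5,0],[0,-12.3,10.2,0],[0,-17.8,16,0],[0,-22.8,22.2,0],[0,-27.3,28.8,0],[0,-31.3,35.8,0],[0,-34.7,43,0],[0,-37.5,50.5,0]]}}

```text
t: 17.05
position: [475.9, -35.1, 25.6]
orientation: [0.509, 0.492, 0.508, -0.49]
force: [3.9, 4.1, 6.5]
finger_gap: 18.4
```

Request:
{"method": "move_arm", "body": {"series": [[0,-2.3,7.7,0],[0,-3.8,15.5,0],[0,-4.5,20,0],[0,-4.8,24,0],[0,-5,28,0],[0,-5.1,31.5,0],[0,-5.1,33,0],[0,-5.1,33,0]]}}

```text
t: 17.85
position: [470.5, -68.0, 25.2]
orientation: [0.508, 0.491, 0.509, -0.491]
force: [0.5, 2.6, 6.1]
finger_gap: 17.4
```

```bash
python3 go.py 467.6 -65 26 1.8
```

```text
t 17.85 pos [470.5 -68.   25.2] jaw 1.98 F [0.5 2.6 6.1] gap 17.4
offset [-0.8 -2.8 -3.1] turn 0.18
```

Request:
{"method": "move_arm", "body": {"series": [[0,0,2,0],[0,0,4,0],[0,0,6,0],[0,0,6,0],[0,0,6,0]]}}

```text
t: 18.35
position: [470.5, -73.4, 25.1]
orientation: [0.508, 0.491, 0.509, -0.491]
force: [-0.2, 3.9, 6.9]
finger_gap: 17.3
```

```bash
python3 - <<'E'
from bench import eyes
from h import *
T=eyes.capture("top");S=eyes.capture("scene")
a=[cv2.resize(c["frame"][r],(700,290),interpolation=cv2.INTER_CUBIC) for c,r in((T,np.s_[205:291,220:428]),(S,np.s_[210:340,170:484]))]
cv2.imwrite("pics/s7.png",np.vstack(a))
E
```

```text
(no output)
```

View pics/s7.png

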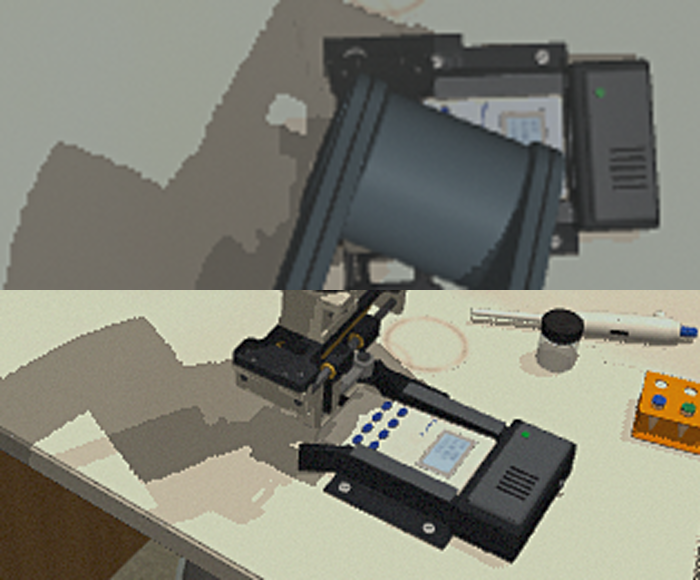

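The gap fell to 17.3 mm while the tool moved past the knob: it slipped in the grip. I'll release, back off, shut the fingers and push the knob home from outside.

Request:
{"method": "move_arm", "body": {"series": [[0,0,0,0],[0,0,0,0],[0,0,0,0],[0,0,-15,0],[0,0,-35,0],[0,0,-55,0],[0,0,-55,0]], "claw": 46}}

```text
t: 19.15
position: [468.1, -16.3, 24.3]
orientation: [0.509, 0.49, 0.51, -0.491]
force: [-0.5, 0.4, -0.2]
finger_gap: 46.0
```

Request:
{"method": "move_arm", "body": {"series": [[0,0,0,0],[0,0,0,0],[0,0,0,0],[0,0,0,0],[0,0,0,0],[0,0,0,0]], "claw": 0}}

```text
t: 19.75
position: [469.3, -19.2, 24.7]
orientation: [0.509, 0.491, 0.509, -0.491]
force: [-0.1, -0.5, 1.4]
finger_gap: 3.0
```

```bash
python3 go.py 468 -47 26 1.8; python3 - <<'E'
from bench import eyes
from h import *
T=eyes.capture("top");S=eyes.capture("scene")
ms=blob(S["frame"],(0,120,40),(8,255,255),(250,200,330,290)); mt=blob(T["frame"],(0,120,40),(8,255,255),(280,220,350,280)); print(ms.sum()/255,mt.sum()/255)
if mt.any(): print(onz(T,*cen(mt),50))
if ms.any(): print(onz(S,*cen(ms),38))
a=[cv2.resize(c["frame"][r],(700,290),interpolation=cv2.INTER_CUBIC) for c,r in((T,np.s_[205:291,220:428]),(S,np.s_[210:340,170:484]))]
cv2.imwrite("pics/s8.png",np.vstack(a))
E
```

```text
t 19.75 pos [469.3 -19.2  24.7] jaw 1.99 F [-0.1 -0.5  1.4] gap 3.0
offset [-1.3 -2.3 27.7] turn 0.19
98.0 0.0
[470.00731899 -63.15160727  38.        ]
```

View pics/s8.png

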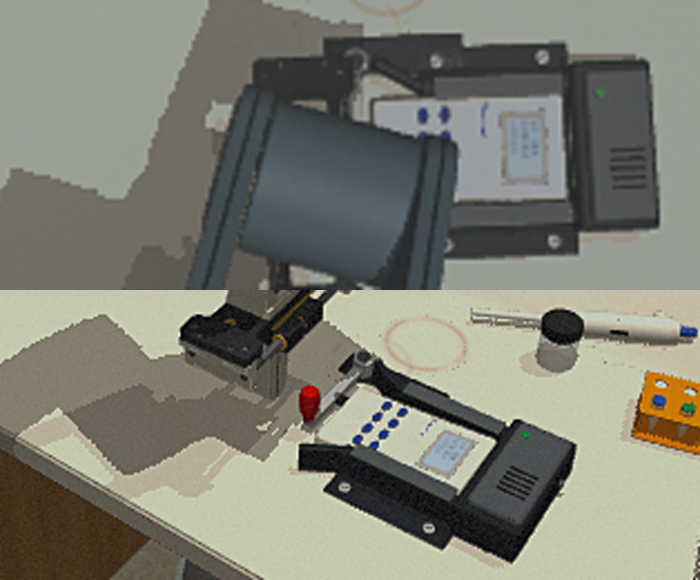

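The knob (310,400 lower view) stands almost across the mouth. Push it from outside.

Request:
{"method": "move_arm", "body": {"series": [[0,-1,6,0],[0,-1.5,12,0],[0,-1.5,17,0],[0,-1.5,21,0],[0,-1.5,24,0],[0,-1.5,26,0],[0,-1.5,26,0]]}}

```text
t: 20.55
position: [468.7, -44.9, 24.6]
orientation: [0.508, 0.491, 0.509, -0.491]
force: [-0.3, 1.2, -0.4]
finger_gap: 0.7
```

Request:
{"method": "move_arm", "body": {"series": [[0,0,1.5,0],[0,0,3,0],[0,0,4,0],[0,0,4,0],[0,0,4,0]]}}

```text
t: 21.05
position: [468.5, -47.1, 24.6]
orientation: [0.508, 0.492, 0.509, -0.491]
force: [0.8, 8.9, 1.5]
finger_gap: 0.3
```

Request:
{"method": "move_arm", "body": {"series": [[0,0,1,0],[0,0,2,0],[0,0,3,0],[0,0,3,0],[0,0,3,0]]}}

```text
t: 21.55
position: [468.4, -47.6, 24.6]
orientation: [0.507, 0.493, 0.51, -0.49]
force: [2.5, 20.8, 3.9]
finger_gap: 0.5
```

Hard stop at TCP y ≈ -47.5, as predicted for shut. Withdraw and check.

Request:
{"method": "move_arm", "body": {"series": [[0,0,-15,0],[0,0,-40,0],[-30,0,-75,0],[-75,0,-115,0],[-120,0,-160,0],[-150,0,-205,0],[-150,0,-250,0],[-150,0,-290,0]]}}

```text
t: 22.35
position: [460.2, 231.0, 176.5]
orientation: [0.51, 0.493, 0.507, -0.49]
force: [0.3, -0.9, 0.2]
finger_gap: 0.1
```

```bash
python3 - <<'E'
from bench import eyes,ctrl
from h import *
T=eyes.capture("top");S=eyes.capture("scene")
ms=blob(S["frame"],(0,120,80),(8,255,255),(270,200,330,290)); mt=blob(T["frame"],(0,120,80),(8,255,255),(290,220,350,290))
k=tri(T,cen(mt),S,cen(ms)); k[2]; d=onz(T,*cen(mt),48)[:2]-[570.7,-62]; ex=np.array([.031,-1]); ey=np.array([1,.031])
print("knob",k,"lever",np.arctan2(-d@ex,-d@ey),"arm",np.linalg.norm(d), "pos",ctrl.observe()["position"],ctrl.observe()["force"])
print("petri",onz(T,157,214,7)) 
for n,r in(("petri",np.s_[195:235,140:175]),("tape",np.s_[160:186,232:258]),("jar",np.s_[158:182,368:392])):
    import pickle
    b=pickle.load(open("c0.pkl","rb"))["top"]["frame"]; print(n,"diff",np.abs(b[r].astype(int)-T["frame"][r]).mean().round(1))
a=[cv2.resize(c["frame"][r],(700,290),interpolation=cv2.INTER_CUBIC) for c,r in((T,np.s_[205:291,220:428]),(S,np.s_[210:340,170:484]))]
cv2.imwrite("pics/s9.png",np.vstack(a))
E
```

```text
knob [470.32592499 -66.04882185  42.01158155] lever -0.009981812297408245 arm 100.08766491545738 pos [458.72084658 234.63504954 175.20062362] [-0.69200348 -0.83789586  0.39018274]
petri [599.22673273 385.11355449   7.        ]
petri diff 12.9
tape diff 10.7
jar diff 9.6
```

View pics/s9.png

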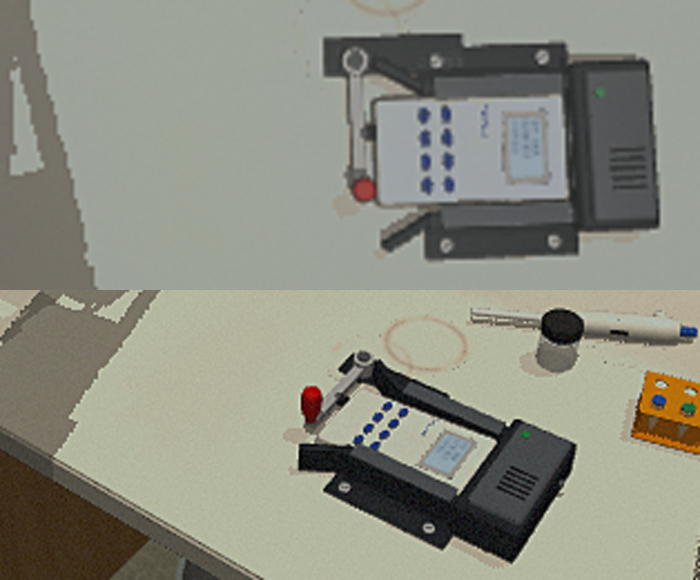

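The lever lies straight across with its pad on the key end, and the meter's display end is at the housing (~568). Hand in, with a noise reference for the bystander differences.

```bash
python3 - <<'E'
from bench import eyes,job
import pickle,cv2,numpy as np
b=pickle.load(open("c0.pkl","rb"))["top"]["frame"]; f=eyes.capture("top")["frame"]
for n,(y0,y1,x0,x1) in dict(petri=(195,235,140,175),tape=(160,186,232,258),jar=(158,182,368,392),notebook=(215,280,460,520)).items():
    A,B=[cv2.cvtColor(i[y0:y1,x0:x1],cv2.COLOR_BGR2GRAY).astype(np.float32) for i in(b,f)]
    print(n,np.round(cv2.phaseCorrelate(A,B),2) if 0 else [np.round(v,2) for v in cv2.phaseCorrelate(A,B)],np.abs(A-B).mean().round(1))
print(job.job_done())
E
```

```text
petri [array([ 0.42, -0.44]), np.float64(0.59)] 14.2
tape [array([0.46, 0.52]), np.float64(1.0)] 10.8
jar [array([-0.11, -0.01]), np.float64(0.99)] 9.6
notebook [array([0.02, 0.01]), np.float64(1.0)] 12.9
the job is handed in; nothing more can be done
None
```

The meter is back in its dock, and the job was handed in at about 22.5 s of the 67 s allowed, with the arm clear. I swung the lever right back to its stop, then pushed the meter in display end first with two fingers until it stopped hard at 24 N. Then I swung the lever shut.

**Mishap:** the knob slipped in the grip over the last few millimetres of closing. I let go and pushed the knob home from outside with shut fingers until it stopped hard at about 21 N.

**Last checks:**
- **Lever:** the camera gives an angle of about -0.01 rad, which is shut within measuring error, with the pad on the key end.
- **Meter:** its display end is up against the rear housing in the picture. I judged this by eye and did not measure the last millimetre.
- **Petri dish, tape and jar:** the arm never went near them at working height. The jar showed no shift. The dish and tape showed about half a pixel (1–2 mm) in a rough image comparison, and the fit on the dish was weak. Their brightness changes match those of the untouched notebook, so I take the shift as noise, but I did not check further.

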